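# Shift the lapping machine into its four-dot gear

## Robot

A 7-joint arm with a two-finger parallel gripper is mounted at the origin on the work surface. World frame = base frame: x ahead of the robot, y to its left, z up, the work surface at z = 0. Lengths are in m, angles in degrees, forces in N, time in s.
With the tool pointing down it reaches from about 0.425 to 0.875 m from the base axis. Payload 4.7 kg.
Tool frame: the origin (TCP) lies on the mounting face of the last link; the fingertips stand tcp_to_tips ahead of it and the grasp point (between the pads) lies 164 mm ahead of it (tcp_to_tips is the distance from the TCP to the fingertips, in m); z points along the fingers, y is the line along which they close (so a half turn about z gives the same grasp; the last joint's range is limited). The gripper opens to 87 mm and grips with 3 to 60 N. Pads are 19 mm wide; open, the fingers measure 117 mm over their backs; the gripper's body (75 mm by 190 mm) begins 51 mm behind the grasp point.
Start: joints at [-74.479, 18.392, -4.016, 83.108, 1.295, 78.541, -3.26], TCP at [0.165, 0.629, 0.405] pointing down, gripper open.
Joint ranges: [-163.93, 163.93], [-17.29, 119.83], [-79.2, 71.16], [3.27, 140.29], [-89.18, 269.18], [5.43, 117.66], [-154.24, 154.24]. Speed limits (degrees/s): [147.25, 147.25, 180, 180, 180, 180, 180].

## Interface

Orientations are given as [roll, pitch, yaw] about the fixed x, y, z axes, in that order (R = Rz(yaw) Ry(pitch) Rx(roll)).
In Python, from cell import get_obs, read_camera, sign_off, tcp_to_tips gives the robot as it stands.
- The arm moves only by the tool drive_tool, never from a script. Its argument "rows" is one flat list of numbers, 7 for each row, row after row: the shift along the tool's x, y, z in m, then the turn, a rotation vector about the tool's x, y, z in rad, then the gripper command: -1 is shut, 1 is fully open, values between are in proportion. In form: [tx, ty, tz, rx, ry, rz, fingers, tx, ty, tz, rx, ry, rz, fingers, ...]. A call has 1 to 5 rows; each row shifts and turns the commanded pose from where the row before left it, along the tool's axes as they then stand; what a row does not reach is not made up. A row lasts 1/8 s, in which the tool goes at most 62.5 mm and 10.7 degrees, less where a joint would pass 70% of its speed; a pose out of reach is approached as far as the arm can. A call is refused whole if a number of a shift passes 0.0625 or a number of a turn 0.188, either way. A call with a gripper value outside its range is refused whole. The fingers move at their own pace and stop on an object; "grip_force" is the grip in N (left out, the last holds). Time passes only in rows, so rows that do not move let the fingers close. It gives the time, the measured TCP pose, the force, the opening and the grip force at its end, in the units of the state.
- get_obs(): the state, without advancing time (a new reading comes with each control period).
- read_camera(name): name is "scene" or "side" or "wrist"; returns a dict with "color" (480x640x3 uint8, blue, green, red), "fov_y" (degrees; the focal length in pixels is half the picture's height over the tangent of half this angle, whatever the lens; pixels are square), "cx", "cy" (the principal point, pixels), "k1" (the pictures are not rectified: a ray, as slopes to the right and down, at radius r is drawn at 1 + k1 r^2 times it, then the intrinsics apply), "cam_to_world" (4x4, takes a point from camera to world coordinates); the wrist camera has in their place "mount" (4x4, takes a point from camera to tool coordinates, whose origin is the TCP and whose axes are the flange's). Camera axes: x right, y up, looking along -z (the intrinsics and any distortion apply to the point x, -y, -z); pixel columns grow to the right and rows downward; lengths in m; the calibration is good to about 2 mm. A picture is of the moment at which its call begins: read the wrist's pose just before it. There is no depth.
- sign_off(): hands the job in; it is judged then, once.
The state is a dict: "time_s": time; "qpos": joint angles; "joint_velocities": joint speeds; "effort": joint torques, N m; "tool_pos": TCP position; "tool_rot": TCP orientation; "force": force on the tool from outside, world axes, zero at the start; "wrist_torque": the same for the moment, N m; "grip_width": finger opening in m; "grasp_force": force on a finger pad.
Only numpy, scipy, OpenCV 4.12 (cv2) and the standard library are available. Lean on these libraries where they do the work, as an engineer would, in place of code of your own. Each camera call takes 0.05 s, during which the arm holds its last target. There are 200 camera calls.

## Task

Shift the bench lapping machine into fourth speed: with the fingertips, push its ball-topped gear lever out of where it stands, across the neutral gate, and fully home into the four-dot slot, which is the slot on the lapping plate's side that lies nearest the robot. Only push the lever, gently, without gripping or forcing it, and leave everything else where it is.

Things in the scene. Friction and masses are not known exactly. Their poses are not given: they have to be found in the camera images.
- gate (a point): centre of the H gate on the top face of its metal plate (114 mm along x, 100 mm along y, 139 mm above the table) on the grey lapping machine, fixed to the table. x points from the robot's side to the far side, y left, z up. Two slots along x, 14 mm wide, 56 mm long, lie 12.5 mm left and right of the centre, joined at their middles by a neutral cross slot along y, 14 mm wide.
- slot4 (a point): where the lever's rod stands when home in the wanted slot: the end of the near right slot (robot's side, lapping plate's side), 20 mm towards the robot and 12.5 mm right of the gate's centre, at the gate plate's top. Slot ends are numbered in small black dots on the plate: one far left, two near left, three far right, four near right.
- plate (a point): centre of the top of the grooved lapping plate, 203 mm across, to the right of the gate in a white bowl 272 mm across (rim 145 mm above the table). The machine's body is 370 mm along x and 520 mm along y, its deck 115 mm above the table; the roller arm beyond the bowl rises to 219 mm.
- knob (a point): centre of the black ball knob, 36 mm across, on the gear lever, a steel rod 10 mm thick that tilts about a point 64 mm below the gate plate's top; the knob's centre is 140 mm from that point, so 76 mm above the plate when upright. Fully home in the wanted slot it lies 43 mm towards the robot and 28 mm right of the gate's centre, 66 mm above the plate.
- shift (a joint): lever's tilt along the slots, rad: 0 = neutral (in line with the cross slot), positive = knob away from the robot, negative = towards it; stops at -0.32 and +0.32 (the slot ends); the lever passes the cross slot only within about 0.03 of zero. Stays where it is left by friction (about 3 N at the knob, no spring).
- select (a joint): lever's tilt across the slots, rad: positive = knob to the left, negative = to the right (lapping plate's side); stops at -0.2 (right slot) and +0.2 (left slot). It starts in the left slot. Stays where it is left by friction (about 3 N at the knob, no spring).
- ring: loose steel conditioning ring, 90 mm outside, 28 mm high, lying on the machine's lapping plate; origin under its centre. Leave alone.
- dropper: loose white dropper bottle, 34 mm across, 75 mm tall, standing on the machine's deck to the right of the gear lever, between robot and bowl; origin under its centre. Leave alone.
- puck: loose brass sample mount with a thin stub, 52 mm across, 32 mm high, standing on the machine's deck beyond the gear lever; origin under its centre. Leave alone.
- probe: loose metal probe pen, 26 mm thick, 130 mm long, lying on the table left of the machine; origin under its middle, x along it. Leave alone.
- tweezers: loose steel wafer tweezers, 140 mm long, 8 mm high, lying on the machine's deck along its front edge, right of the dropper bottle; origin under the middle, x along them. Leave alone.
- jar: loose glass jar with black lid, 64 mm across, 65 mm tall, standing on the table left of the machine; origin under its centre. Leave alone.

How it is judged:
By the outcome, as a careful person would: the job done as asked, in the order asked, and still so for the second after the job is handed in, with the robot touching nothing.
It also fails if it takes over 54 s, if anything falls off the work surface, if the arm or the gripper's body presses on something with over 40 N, if the wrist force passes 120 N, or if a joint passes its speed limit or range.

## Working session

There is one attempt and no reset: what is moved stays moved. The work goes in short steps, Python scripts to look and compute and a tool call to move; the robot and the scene stay as the last step left them, time stands still between calls to the robot, and variables do not carry over. Pictures are saved under pics/ and viewed, at most 10 in all, crops included, and the job is handed in when it is done.

Besides the shell and the picture viewer there is one more tool, called after ">>>" as a command line: name --argument value ..., lists and objects as JSON in quotes. drive_tool: Moves the arm, as the interface text tells. Its arguments: {"type":"object","properties":{"rows":{"type":"array","items":{"type":"number"}},"grip_force":{"type":"number"}},"required":["rows"]}

```bash
mkdir -p pics
cat > h.py <<'E'
import numpy as np, cv2
from cell import get_obs, read_camera, tcp_to_tips
from scipy.spatial.transform import Rotation as R
def T():
    o=get_obs(); M=np.eye(4); r=np.array(o["tool_rot"],float)
    M[:3,:3]=R.from_euler('xyz',r,degrees=True).as_matrix(); M[:3,3]=o["tool_pos"]; return M
def shot(n,f=None):
    t=T(); c=read_camera(n); M=np.array(c["cam_to_world"]) if "cam_to_world" in c else t@np.array(c["mount"])
    if f: cv2.imwrite(f,c["color"])
    F=240/np.tan(np.radians(c["fov_y"]/2)); return dict(M=M,K=np.array([[F,0,c["cx"]],[0,F,c["cy"]],[0,0,1]]),k=np.array([c["k1"],0,0,0.]))
def ray(c,p):
    u=cv2.undistortPoints(np.array([[p]],float),c["K"],c["k"])[0,0]
    d=c["M"][:3,:3]@np.array([u[0],-u[1],-1]); return c["M"][:3,3],d/np.linalg.norm(d)
def tri(rs):
    A=sum(np.eye(3)-np.outer(d,d) for o,d in rs); b=sum((np.eye(3)-np.outer(d,d))@o for o,d in rs)
    X=np.linalg.solve(A,b); return X,[np.linalg.norm((np.eye(3)-np.outer(d,d))@(X-o)) for o,d in rs]
def onz(r,z): o,d=r; return o+d*(z-o[2])/d[2]
def proj(c,X):
    p=np.linalg.inv(c["M"])@np.append(X,1); q=np.array([p[0],-p[1],-p[2]])
    return cv2.projectPoints(q[None],np.zeros(3),np.zeros(3),c["K"],c["k"])[0].ravel()
E
python3 - <<'E'
from h import *
import pickle
print(get_obs(),tcp_to_tips)
d={n:shot(n,f"pics/{n}0.png") for n in("scene","side","wrist")}
pickle.dump(d,open("c0.pkl","wb"))
for n in d: print(n,d[n]["M"].round(3).tolist(),d[n]["K"][0,0])
E
```

```text
{'time_s': 0.0, 'qpos': array([-74.47771097,  18.43971981,  -4.01551606,  83.17479428,
         1.29485486,  78.53993836,  -3.26170891]), 'joint_velocities': array([-0.02129058, -0.0167324 , -0.01389919, -0.07814864, -0.15858912,
       -0.04240949,  0.04514607]), 'effort': array([-4.23889978e-04, -4.91279840e+01, -4.04216694e-01, -3.12525129e+01,
       -6.39966619e-02,  4.39159304e-02,  1.91307240e-04]), 'tool_pos': array([0.16508105, 0.62847957, 0.40365463]), 'tool_rot': array([-1.79890782e+02,  5.56623444e-03,  1.65285711e+02]), 'force': array([ 0.04828723, -0.62575753,  0.50896506]), 'wrist_torque': array([-0.02631866, -0.0060163 ,  0.02584439]), 'grasp_force': 0.0, 'grip_width': 0.08672529561512675} 0.1822
scene [[-0.021, -0.829, 0.558, 1.183], [1.0, -0.026, -0.0, 0.092], [0.014, 0.558, 0.83, 1.009], [0.0, 0.0, 0.0, 1.0]] 472.8549904961627
side [[0.805, 0.411, -0.428, 0.022], [-0.593, 0.564, -0.575, -0.652], [0.005, 0.716, 0.698, 1.02], [0.0, 0.0, 0.0, 1.0]] 613.0518383831819
wrist [[0.254, -0.924, -0.285, 0.088], [0.967, 0.242, 0.076, 0.649], [-0.002, -0.295, 0.956, 0.384], [0.0, 0.0, 0.0, 1.0]] 385.73563137804445
```

View pics/scene0.png

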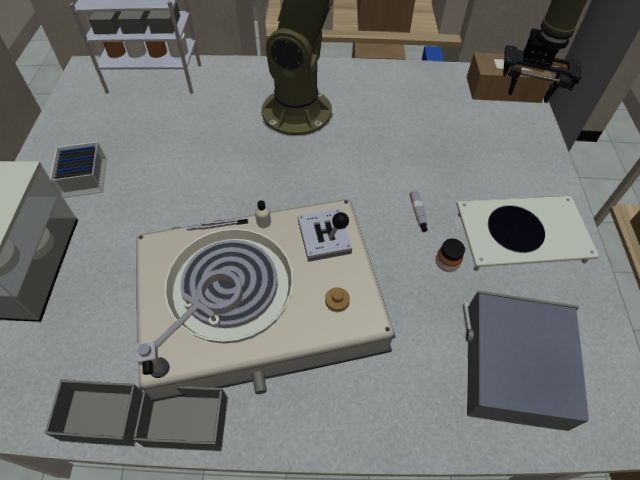

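View pics/side0.png

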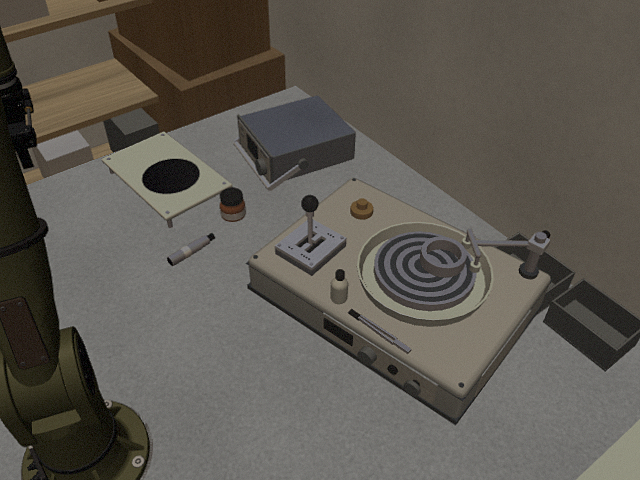

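The scene view shows the gate plate at about (325,234) and the knob at (341,220). In the side view the gate is at about (311,247) and the knob at (310,203). The machine is slightly yawed. Next I'll enlarge both.

Run:
```python
import cv2,numpy as np
a=cv2.imread("pics/scene0.png")[195:270,285:365]; b=cv2.imread("pics/side0.png")[185:280,265:355]
f=lambda i:cv2.resize(i,(400,420),interpolation=cv2.INTER_CUBIC)
cv2.imwrite("pics/z0.png",np.hstack([f(a),f(b)]))
```

```text
(no output)
```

View pics/z0.png

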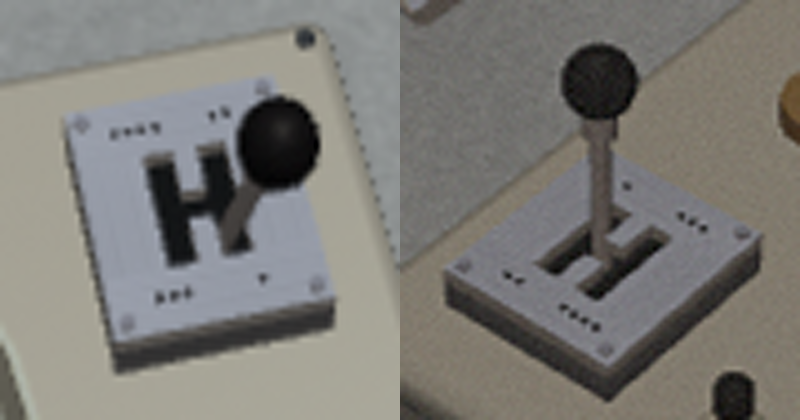

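The lever stands in the far-left (one-dot) slot. The four dots are at the upper left of the scene crop, which is near right. Now triangulating the plate corners and the knob.

Run:
```python
from h import *; import pickle
c=pickle.load(open("c0.pkl","rb"))
S=lambda u,v:ray(c["scene"],(285+(u+.5)/5-.5,195+(v+.5)/5.6-.5))
D=lambda u,v:ray(c["side"],(265+(u-400+.5)/4.444-.5,185+(v+.5)/4.421-.5))
P={"NR":((65,118),(610,367)),"NL":((270,80),(445,270)),"FL":((335,298),(605,153)),"FR":((113,345),(762,237)),"knob":((278,142),(599,81))}
X={}
for k,(a,b) in P.items():
    x,e=tri([S(*a),D(*b)]); X[k]=x; print(k,x.round(4),np.round(e,4), onz(S(*a),.139).round(4),onz(D(*b),.139).round(4))
g=np.mean([X[k] for k in("NR","NL","FR","FL")],0); v=X["FR"]+X["FL"]-X["NR"]-X["NL"]; w=X["FL"]+X["NL"]-X["FR"]-X["NR"]
print(g,np.degrees(np.arctan2(v[1],v[0])),np.degrees(np.arctan2(-w[0],w[1])),np.linalg.norm(v)/2,np.linalg.norm(w)/2)
a=np.arctan2(v[1],v[0]);k=X["knob"]-g
print("knob in gate",k[0]*np.cos(a)+k[1]*np.sin(a),-k[0]*np.sin(a)+k[1]*np.cos(a),k[2])
for n,p in dict(dropper=((263,224),0.115),puck=((337,299),0.13)).items(): print(n,onz(ray(c["scene"],p[0]),p[1]))
```

```text
NR [0.5224 0.0349 0.1363] [0.0002 0.0002] [0.5246 0.0349 0.139 ] [0.5208 0.033  0.139 ]
NL [0.498  0.1306 0.1356] [0.0013 0.0013] [0.5017 0.1294 0.139 ] [0.4958 0.129  0.139 ]
FL [0.6072 0.1576 0.1341] [0.0012 0.0012] [0.6095 0.1582 0.139 ] [0.6043 0.1518 0.139 ]
FR [0.6316 0.0618 0.1355] [0.0009 0.0009] [0.6343 0.0612 0.139 ] [0.6289 0.0599 0.139 ]
knob [0.5856 0.1301 0.2087] [0.0004 0.0004] [0.5338 0.1331 0.139 ] [0.6339 0.1978 0.139 ]
[0.5647957  0.09622182 0.13538247] 13.874254900038451 14.285001573580828 0.1124690584877415 0.09883833954011756
knob in gate 0.028271743758662628 0.027897679858888382 0.07336348962558878
dropper [ 0.53340627 -0.04640187  0.115     ]
puck [0.7319344  0.12677711 0.13      ]
```

>>> drive_tool --rows '[0,0,-0.05,0,0,0,-1,0,0,-0.01,0,0,-0.125,-1,0,0,0,0,0,-0.125,-1,0,0,0,0,0,-0.125,-1,0,0,0,0,0,-0.125,-1]' --grip_force 5

```text
time_s: 0.78
tool_pos: [0.1651, 0.6286, 0.4643]
tool_rot: [-180.0, -0.0, -165.8]
force: [-0.1, -0.1, -1.0]
grip_width: 0.0449
grasp_force: 0.0
```

>>> drive_tool --rows '[-0.02,-0.035,0,0,0,0,-1,-0.025,-0.042,0,0,0,0,-1,-0.025,-0.042,0,0,0,0,-1,-0.025,-0.042,0,0,0,0,-1,-0.025,-0.042,0,0,0,0,-1]'

```text
time_s: 1.4
tool_pos: [0.3314, 0.4592, 0.4646]
tool_rot: [-180.0, -0.0, -166.1]
force: [0.6, 0.0, 1.1]
grip_width: 0.0016
grasp_force: 0.0
```

>>> drive_tool --rows '[-0.025,-0.042,0,0,0,0,-1,-0.025,-0.042,0,0,0,0,-1,-0.025,-0.042,0,0,0,0,-1,-0.025,-0.042,0,0,0,0,-1,-0.025,-0.042,0,0,0,0,-1]'

```text
time_s: 2.02
tool_pos: [0.5032, 0.2855, 0.4646]
tool_rot: [180.0, -0.0, -166.1]
force: [0.5, 1.5, -0.1]
grip_width: 0.0009
grasp_force: 0.0
```

>>> drive_tool --rows '[-0.024,-0.043,0,0,0,0,-1,-0.024,-0.043,0,0,0,0,-1,-0.023,-0.043,0,0,0,0,-1,-0.023,-0.042,0,0,0,0,-1,0,0,0,0,0,0,-1]'

```text
time_s: 2.65
tool_pos: [0.6367, 0.1386, 0.4638]
tool_rot: [-179.8, -0.1, -166.5]
force: [-0.1, -0.3, 0.2]
grip_width: 0.0005
grasp_force: 0.0
```

Run:
```python
from h import *; import pickle
c=shot("wrist","pics/w1.png"); pickle.dump(c,open("w1.pkl","wb"))
print(get_obs()["tool_pos"])
for X in([.565,.096,.139],[.5856,.13,.209]): print(proj(c,np.array(X)))
```

```text
[0.63555754 0.14140894 0.4639452 ]
[286.65072009 123.41648613]
[325.36763307 172.337588  ]
```

View pics/w1.png

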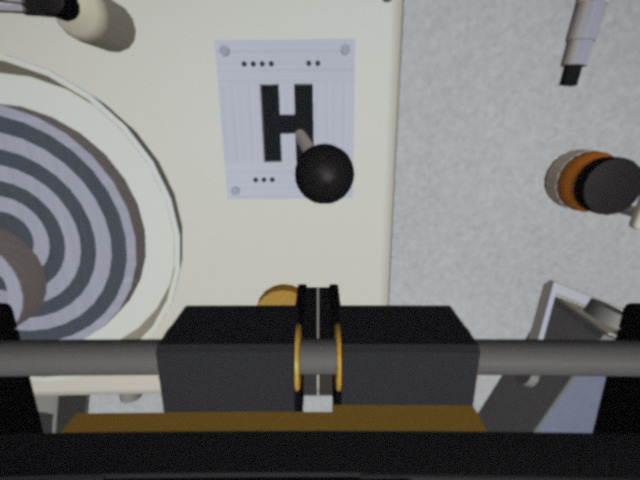

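The wrist view shows the gate centre at about (287,123) and the knob at (325,173). Both match my estimates projected into this view. The gate is aligned with the tool. Lowering the shut fingertips beyond the knob.

>>> drive_tool --rows '[0,0,0.03,0,0,0,-1,0,0,0.03,0,0,0,-1,0,0,0.027,0,0,0,-1,0.005,0,0,0,0,0,-1,0.005,0,0,0,0,0,-1]'

```text
time_s: 3.32
tool_pos: [0.6246, 0.142, 0.379]
tool_rot: [180.0, 0.1, -166.0]
force: [0.8, 0.0, 0.9]
grip_width: 0.0005
grasp_force: 0.0
```

>>> drive_tool --rows '[0.003,0,0,0,0,0,-1,0.003,0,0,0,0,0,-1,0.003,0,0,0,0,0,-1,0.002,0,0,0,0,0,-1,0.0,0,0,0,0,0,-1]'

```text
time_s: 3.95
tool_pos: [0.6143, 0.1384, 0.3778]
tool_rot: [180.0, 0.0, -166.1]
force: [0.1, 0.3, 0.2]
grip_width: 0.0005
grasp_force: 0.0
```

```bash
cat >> h.py <<'E'
def gate():
    o=get_obs(); a=np.radians(14); d=np.array(o["tool_pos"])-[.565,.096,.139+tcp_to_tips]; f=o["force"]; r=lambda v:np.array([v[0]*np.cos(a)+v[1]*np.sin(a),-v[0]*np.sin(a)+v[1]*np.cos(a),v[2]])
    print("t",o["time_s"],"tip gate mm",(r(d)*1e3).round(1),"F gate",r(f).round(1),"yaw",o["tool_rot"][2])
E
python3 -c "
from h import *
gate()"
```

```text
t 3.95 tip gate mm [58.1 29.2 56.6] F gate [0.1 0.3 0.2] yaw -166.0691179056819
```

>>> drive_tool --rows '[0.001,0,0,0,0,0,-1,0.001,0,0,0,0,0,-1,0.001,0,0,0,0,0,-1,0.001,0,0,0,0,0,-1,0.001,0,0,0,0,0,-1]'

```text
time_s: 4.58
tool_pos: [0.61, 0.1375, 0.3784]
tool_rot: [180.0, 0.2, -166.1]
force: [4.4, 1.1, 0.5]
grip_width: 0.0004
grasp_force: 2.1
```

>>> drive_tool --rows '[0.001,0,0,0,0,0,-1,0.001,0,0,0,0,0,-1,0.001,0,0,0,0,0,-1,0.001,0,0,0,0,0,-1,0.001,0,0,0,0,0,-1]'

```text
time_s: 5.2
tool_pos: [0.6048, 0.1358, 0.3781]
tool_rot: [-180.0, 0.0, -166.1]
force: [3.8, 0.3, 3.9]
grip_width: 0.0002
grasp_force: 2.4
```

```bash
python3 -c "
from h import *
gate()"
```

```text
t 5.2 tip gate mm [48.2 29.  56.9] F gate [ 3.8 -0.6  3.9] yaw -166.07331278753685
```

>>> drive_tool --rows '[0.003,0,0,0,0,0,-1,0.003,0,0,0,0,0,-1,0.003,0,0,0,0,0,-1,0.003,0,0,0,0,0,-1,0.002,0,0,0,0,0,-1]'

```text
time_s: 5.82
tool_pos: [0.5908, 0.1324, 0.3776]
tool_rot: [-180.0, -0.0, -166.1]
force: [4.5, -0.8, 3.8]
grip_width: 0.0006
grasp_force: 2.2
```

>>> drive_tool --rows '[0.002,0,0,0,0,0,-1,0.002,0,0,0,0,0,-1,0.001,0,0,0,0,0,-1,0,0,0,0,0,0,-1]'

```text
time_s: 6.32
tool_pos: [0.5861, 0.1313, 0.3776]
tool_rot: [-180.0, -0.0, -166.1]
force: [3.9, -0.8, 3.5]
grip_width: 0.0008
grasp_force: 1.9
```

Run:
```python
from h import *; import pickle
gate()
d={n:shot(n,f"pics/{n}2.png") for n in("scene","side","wrist")}
pickle.dump(d,open("c2.pkl","wb"))
A=14*np.pi/180; G=lambda x,y,z:np.array([.565+x*np.cos(A)-y*np.sin(A),.096+x*np.sin(A)+y*np.cos(A),.139+z])
K=G(0,.0278,.074)
ims=[]
for n,w in(("scene",40),("side",45),("wrist",90)):
    p=proj(d[n],K); i=cv2.imread(f"pics/{n}2.png"); x,y=[int(round(t)) for t in p]; y=max(y,w); print(n,p,x-w,y-w,266/(2*w))
    ims.append(cv2.resize(i[y-w:y+w,x-w:x+w],(266,266),interpolation=cv2.INTER_CUBIC))
cv2.imwrite("pics/z2.png",np.hstack(ims))
```

```text
t 6.325 tip gate mm [29.  29.2 56.4] F gate [ 3.6 -1.7  3.5] yaw -166.0691169362477
scene [337.08130869 208.32387887] 297 168 3.325
side [300.65250135 208.37197704] 256 163 2.9555555555555557
wrist [314.66383593 257.42659195] 225 167 1.4777777777777779
```

View pics/z2.png

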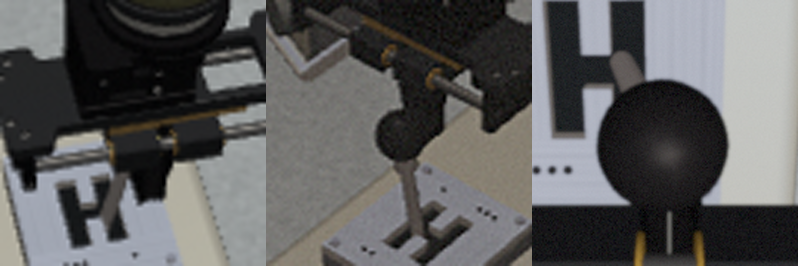

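The wrist crop puts the knob centre at about (313.6,264.4), against a predicted (314.7,257.4) for neutral. The side crop puts it at about (301.7,208.3), against a predicted (300.7,208.4). The knob is therefore still about 2–3 mm beyond neutral, so I'll nudge it and back off to its left side.

>>> drive_tool --rows '[0.001,0,0,0,0,0,-1,0.001,0,0,0,0,0,-1,0.0005,0,0,0,0,0,-1,0,0,0,0,0,0,-1]'

```text
time_s: 6.98
tool_pos: [0.5838, 0.1308, 0.3778]
tool_rot: [180.0, 0.0, -166.1]
force: [3.5, -1.4, 3.4]
grip_width: 0.0006
grasp_force: 2.0
```

Run:
```python
from h import *
gate(); c=shot("wrist","pics/w3.png")
A=14*np.pi/180; G=lambda x,y,z:np.array([.565+x*np.cos(A)-y*np.sin(A),.096+x*np.sin(A)+y*np.cos(A),.139+z])
for x in(-.004,0,.004): print(x,proj(c,G(x,.0278,.0735)))
# knob centre by dark blob above the fingers
g=cv2.cvtColor(cv2.imread("pics/w3.png"),6)
h=cv2.HoughCircles(cv2.GaussianBlur(g,(5,5),0)[120:340,220:410],cv2.HOUGH_GRADIENT,1,300,param1=60,param2=15,minRadius=35,maxRadius=55)
print(h+[220,120,0] if h is not None else 0)
```

```text
t 6.975 tip gate mm [26.6 29.3 56.6] F gate [ 3.  -2.2  3.4] yaw -166.06472889924194
-0.004 [314.49013395 252.89882015]
0 [314.52011273 262.35879807]
0.004 [314.54955486 271.67731301]
[[[312.5        265.5         44.09999847]]]
```

>>> drive_tool --rows '[0.001,0,0,0,0,0,-1,0,0,0,0,0,0,-1,-0.02,0,0,0,0,0,-1,0,0.025,0,0,0,0,-1,0,0.025,0,0,0,0,-1]'

```text
time_s: 7.65
tool_pos: [0.5888, 0.1847, 0.3758]
tool_rot: [180.0, -0.4, -166.1]
force: [-0.1, 1.1, -0.0]
grip_width: 0.0005
grasp_force: 0.0
```

>>> drive_tool --rows '[0.023,0,0,0,0,0,-1,0.023,0,0,0,0,0,-1,0,-0.006,0,0,0,0,-1,0,-0.006,0,0,0,0,-1,0,0,0,0,0,0,-1]'

```text
time_s: 8.28
tool_pos: [0.549, 0.1604, 0.3774]
tool_rot: [-180.0, -0.0, -166.2]
force: [-0.4, -0.3, 0.0]
grip_width: 0.0003
grasp_force: 0.0
```

```bash
python3 -c "
from h import *
gate()"
```

```text
t 8.275 tip gate mm [ 0.1 66.3 56.2] F gate [-0.5 -0.1  0. ] yaw -166.16380170494804
```

>>> drive_tool --rows '[0,-0.002,0,0,0,0,-1,0,-0.002,0,0,0,0,-1,0,-0.002,0,0,0,0,-1,0,-0.002,0,0,0,0,-1,0,-0.002,0,0,0,0,-1]'

```text
time_s: 8.9
tool_pos: [0.5509, 0.1514, 0.3778]
tool_rot: [180.0, 0.0, -166.1]
force: [-0.1, 0.4, 0.3]
grip_width: 0.0005
grasp_force: 0.0
```

>>> drive_tool --rows '[0,-0.002,0,0,0,0,-1,0,-0.002,0,0,0,0,-1,0,-0.002,0,0,0,0,-1,0,-0.002,0,0,0,0,-1,0,-0.002,0,0,0,0,-1]'

```text
time_s: 9.52
tool_pos: [0.5531, 0.1433, 0.3787]
tool_rot: [179.9, 0.1, -166.0]
force: [-2.4, 4.8, 5.4]
grip_width: 0.0007
grasp_force: 2.6
```

```bash
python3 -c "
from h import *
gate()"
```

```text
t 9.525 tip gate mm [-0.1 48.8 57.5] F gate [-1.2  5.3  5.4] yaw -165.96467300487697
```

>>> drive_tool --rows '[0,-0.002,0,0,0,0,-1,0,-0.002,0,0,0,0,-1,0,-0.002,0,0,0,0,-1]'

```text
time_s: 9.9
tool_pos: [0.5548, 0.1368, 0.3786]
tool_rot: [179.9, 0.1, -166.0]
force: [-1.4, 3.9, 5.4]
grip_width: 0.0008
grasp_force: 2.8
```

```bash
python3 -c "
from h import *
gate()"
```

```text
t 9.9 tip gate mm [-0.  42.1 57.4] F gate [-0.4  4.1  5.4] yaw -165.99931445678962
```

>>> drive_tool --rows '[0,-0.003,0,0,0,0,-1,0,-0.003,0,0,0,0,-1,0,-0.003,0,0,0,0,-1,0,-0.003,0,0,0,0,-1,0,-0.003,0,0,0,0,-1]'

```text
time_s: 10.52
tool_pos: [0.5586, 0.1213, 0.3782]
tool_rot: [180.0, 0.1, -166.1]
force: [0.9, 3.3, 4.2]
grip_width: 0.0005
grasp_force: 2.4
```

>>> drive_tool --rows '[0,-0.003,0,0,0,0,-1,0,-0.003,0,0,0,0,-1,0,-0.003,0,0,0,0,-1,0,-0.003,0,0,0,0,-1,0,-0.003,0,0,0,0,-1]'

```text
time_s: 11.15
tool_pos: [0.562, 0.1066, 0.3777]
tool_rot: [-180.0, -0.0, -166.1]
force: [-0.1, 4.3, 4.6]
grip_width: 0.0005
grasp_force: 2.0
```

```bash
python3 -c "
from h import *
gate()"
```

```text
t 11.15 tip gate mm [-0.3 11.  56.5] F gate [1.  4.2 4.6] yaw -166.07104786930748
```

Crossing freely. About 14 mm to go.

>>> drive_tool --rows '[0,-0.002,0,0,0,0,-1,0,-0.002,0,0,0,0,-1,0,-0.002,0,0,0,0,-1,0,-0.002,0,0,0,0,-1,0,-0.002,0,0,0,0,-1]'

```text
time_s: 11.78
tool_pos: [0.5643, 0.0971, 0.3775]
tool_rot: [180.0, -0.0, -166.1]
force: [0.7, 2.5, 1.0]
grip_width: 0.0006
grasp_force: 1.6
```

>>> drive_tool --rows '[0,-0.001,0,0,0,0,-1,0,-0.001,0,0,0,0,-1,0,-0.001,0,0,0,0,-1]'

```text
time_s: 12.15
tool_pos: [0.565, 0.0943, 0.3773]
tool_rot: [180.0, -0.0, -166.1]
force: [0.1, 3.4, -0.1]
grip_width: 0.0009
grasp_force: 1.5
```

```bash
python3 -c "
from h import *
gate()"
```

```text
t 12.15 tip gate mm [-0.5 -1.6 56.1] F gate [ 0.9  3.3 -0.1] yaw -166.0605590346568
```

>>> drive_tool --rows '[0,-0.001,0,0,0,0,-1,0,-0.001,0,0,0,0,-1]'

```text
time_s: 12.4
tool_pos: [0.5653, 0.0928, 0.3773]
tool_rot: [179.9, -0.0, -166.0]
force: [0.2, 5.3, -1.8]
grip_width: 0.0002
grasp_force: 2.4
```

>>> drive_tool --rows '[0,-0.001,0,0,0,0,-1,0,-0.001,0,0,0,0,-1]'

```text
time_s: 12.65
tool_pos: [0.5656, 0.0916, 0.3772]
tool_rot: [179.9, -0.1, -166.0]
force: [-0.8, 7.3, -2.2]
grip_width: 0.0003
grasp_force: 3.4
```

```bash
python3 -c "
from h import *
gate()"
```

```text
t 12.65 tip gate mm [-0.4 -4.4 56. ] F gate [ 1.   7.2 -2.2] yaw -165.9983310676667
```

The force rise shows it is at the right stop. Going round to the far side.

>>> drive_tool --rows '[0,0.02,0,0,0,0,-1,-0.027,0.0,0,0,0,0,-1,-0.027,0,0,0,0,0,-1,0,-0.022,0,0,0,0,-1,0,-0.022,0,0,0,0,-1]'

```text
time_s: 13.28
tool_pos: [0.6247, 0.0781, 0.3775]
tool_rot: [-179.8, -0.1, -166.1]
force: [-0.0, -0.7, 0.8]
grip_width: 0.0005
grasp_force: 0.0
```

>>> drive_tool --rows '[0.01,0,0,0,0,0,-1,0.006,0,0,0,0,0,-1,0,0,0,0,0,0,-1]'

```text
time_s: 13.65
tool_pos: [0.608, 0.077, 0.378]
tool_rot: [180.0, 0.0, -166.0]
force: [0.8, -0.1, 0.1]
grip_width: 0.0002
grasp_force: 0.0
```

Run:
```python
from h import *
gate(); c=shot("wrist","pics/w4.png")
A=14*np.pi/180; G=lambda x,y,z:np.array([.565+x*np.cos(A)-y*np.sin(A),.096+x*np.sin(A)+y*np.cos(A),.139+z])
for x in(-.004,0,.004): print(x,proj(c,G(x,-.0278,.0735)))
```

```text
t 13.65 tip gate mm [ 37.1 -28.8  56.8] F gate [ 0.7 -0.3  0.1] yaw -165.98570718791942
-0.004 [320.60102564 227.25269701]
0 [320.5700654  237.09104586]
0.004 [320.53967985 246.77707932]
```

View pics/w4.png

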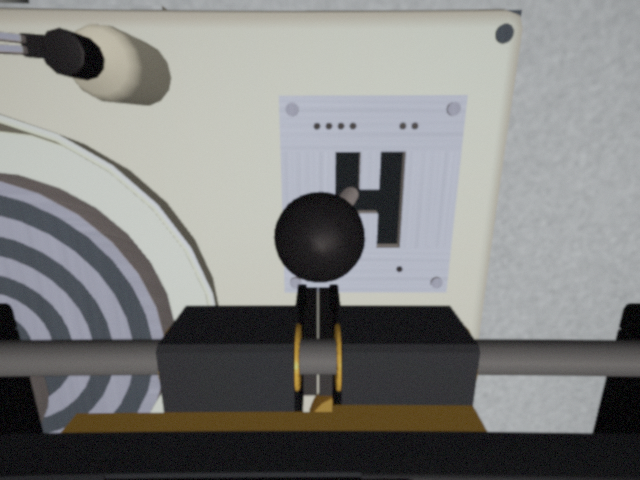

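The knob is at (320,237), which is exactly neutral at the right stop. Pushing it home towards the robot.

>>> drive_tool --rows '[0.003,0,0,0,0,0,-1,0.003,0,0,0,0,0,-1,0.003,0,0,0,0,0,-1,0.003,0,0,0,0,0,-1,0.003,0,0,0,0,0,-1]'

```text
time_s: 14.32
tool_pos: [0.5946, 0.0728, 0.3782]
tool_rot: [-180.0, 0.2, -166.1]
force: [3.2, 0.3, 0.4]
grip_width: 0.0004
grasp_force: 1.7
```

>>> drive_tool --rows '[0.003,0,0,0,0,0,-1,0.003,0,0,0,0,0,-1,0.003,0,0,0,0,0,-1,0.003,0,0,0,0,0,-1,0.003,0,0,0,0,0,-1]'

```text
time_s: 14.95
tool_pos: [0.5794, 0.0691, 0.378]
tool_rot: [180.0, 0.0, -166.1]
force: [3.5, 1.0, 1.5]
grip_width: 0.0003
grasp_force: 1.6
```

>>> drive_tool --rows '[0.003,0,0,0,0,0,-1,0.003,0,0,0,0,0,-1,0.003,0,0,0,0,0,-1,0.003,0,0,0,0,0,-1]'

```text
time_s: 15.45
tool_pos: [0.5676, 0.0662, 0.3773]
tool_rot: [180.0, -0.0, -166.1]
force: [3.7, 0.9, -0.1]
grip_width: 0.0004
grasp_force: 1.6
```

```bash
python3 -c "
from h import *
gate()"
```

```text
t 15.45 tip gate mm [ -4.7 -29.6  56.1] F gate [ 3.8 -0.  -0.1] yaw -166.05859679937151
```

>>> drive_tool --rows '[0.002,0,0,0,0,0,-1,0.002,0,0,0,0,0,-1,0.002,0,0,0,0,0,-1,0.002,0,0,0,0,0,-1]'

```text
time_s: 15.95
tool_pos: [0.5599, 0.0643, 0.3773]
tool_rot: [180.0, -0.0, -166.1]
force: [3.0, 1.3, -2.8]
grip_width: 0.0003
grasp_force: 1.8
```

>>> drive_tool --rows '[0.001,0,0,0,0,0,-1,0.001,0,0,0,0,0,-1,0.001,0,0,0,0,0,-1]'

```text
time_s: 16.32
tool_pos: [0.5572, 0.0636, 0.3778]
tool_rot: [180.0, 0.0, -166.1]
force: [2.4, 1.9, -3.3]
grip_width: 0.0004
grasp_force: 1.8
```

```bash
python3 -c "
from h import *
gate()"
```

```text
t 16.325 tip gate mm [-15.4 -29.6  56.6] F gate [ 2.8  1.2 -3.3] yaw -166.06094963702145
```

Close to home. Pressing on in small steps until the force rises.

>>> drive_tool --rows '[0.001,0,0,0,0,0,-1,0.001,0,0,0,0,0,-1]'

```text
time_s: 16.58
tool_pos: [0.5553, 0.0631, 0.3778]
tool_rot: [180.0, 0.0, -166.1]
force: [3.2, 2.2, -3.5]
grip_width: 0.0007
grasp_force: 2.0
```

>>> drive_tool --rows '[0.001,0,0,0,0,0,-1,0.001,0,0,0,0,0,-1]'

```text
time_s: 16.82
tool_pos: [0.5536, 0.0627, 0.3777]
tool_rot: [180.0, 0.1, -166.1]
force: [5.6, 2.9, -5.3]
grip_width: 0.0005
grasp_force: 3.2
```

```bash
python3 -c "
from h import *
gate()"
```

```text
t 16.825 tip gate mm [-19.1 -29.5  56.5] F gate [ 6.1  1.4 -5.3] yaw -166.05896729946605
```

>>> drive_tool --rows '[0.001,0,0,0,0,0,-1,0.001,0,0,0,0,0,-1,0,0,0,0,0,0,-1]'

```text
time_s: 17.2
tool_pos: [0.5523, 0.0626, 0.3777]
tool_rot: [-180.0, 0.2, -166.0]
force: [7.3, 4.7, -6.7]
grip_width: 0.0002
grasp_force: 4.3
```

```bash
python3 -c "
from h import *
gate()"
```

```text
t 17.2 tip gate mm [-20.5 -29.4  56.5] F gate [ 8.2  2.8 -6.7] yaw -166.04613485875961
```

At the stop. Backing off to verify.

>>> drive_tool --rows '[-0.015,0,0,0,0,0,-1,-0.03,0,0,0,0,0,-1,-0.03,0,-0.03,0,0,0,-1,-0.02,0,-0.04,0,0,0,-1,0,0,0,0,0,0,-1]'

```text
time_s: 17.82
tool_pos: [0.6453, 0.0848, 0.451]
tool_rot: [-179.9, 0.2, -166.1]
force: [0.3, -1.6, 0.3]
grip_width: 0.0004
grasp_force: 0.0
```

Run:
```python
from h import *
gate(); A=14*np.pi/180; G=lambda x,y,z:np.array([.565+x*np.cos(A)-y*np.sin(A),.096+x*np.sin(A)+y*np.cos(A),.139+z])
ims=[]
for n,w in(("wrist",80),("side",45)):
    c=shot(n,f"pics/{n}5.png"); i=cv2.imread(f"pics/{n}5.png")
    for X in((-.043,-.028,.066),(-.036,-.028,.069)): print(n,X,proj(c,G(*X)))
    x,y=[int(t) for t in proj(c,G(-.043,-.028,.066))]; x0=max(0,x-w); y0=max(0,y-w); print(x0,y0,400/2/w)
    ims.append(cv2.resize(i[y0:y0+2*w,x0:x0+2*w],(400,400),interpolation=cv2.INTER_CUBIC))
cv2.imwrite("pics/z5.png",np.hstack(ims))
```

```text
t 17.825 tip gate mm [ 75.2 -30.3 129.8] F gate [-0.1 -1.6  0.3] yaw -166.06699385075552
wrist (-0.043, -0.028, 0.066) [322.90841919  43.90620309]
wrist (-0.036, -0.028, 0.069) [322.92542527  57.79408972]
242 0 2.5
side (-0.043, -0.028, 0.066) [308.02379813 234.51145024]
side (-0.036, -0.028, 0.069) [310.33363886 231.51009547]
263 189 4.444444444444445
```

View pics/z5.png

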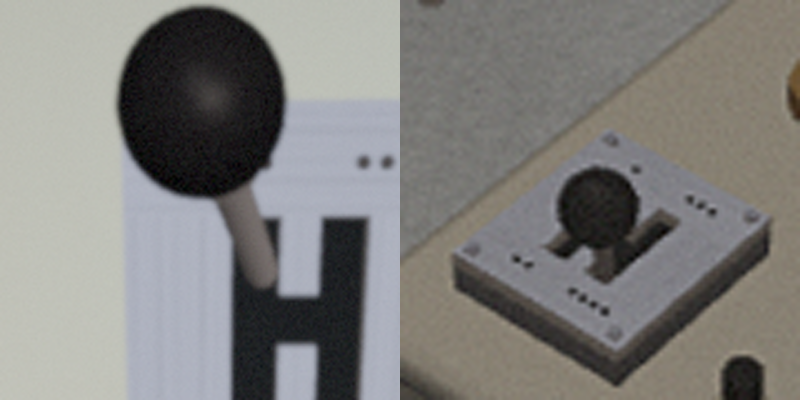

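The wrist view puts the knob at (322.8,40.8), against a predicted (322.9,43.9) for fully home. The side view puts it at (307.5,235.8), against a predicted (308,234.5). The lever is fully home in the four-dot slot and the tool is clear.

```bash
python3 -c "
from cell import sign_off
print(sign_off())"
```

```text
the job is handed in; nothing more can be done
None
```

The lever is fully home in the four-dot slot (fourth speed), confirmed from two camera views; it was only pushed, with at most about 12 N at the wrist in any reading, nothing else was touched, and the job was handed in at about 18 s.

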